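Roll the sample canister up the reader ramp and hold it on the stop

TASK

Push the steel sample canister from the foot of the small aluminium ramp up to the stop at its top with your fingertips, slowly and steadily, never letting it get away and run back down. Only push it: do not lift it off the ramp, and do not disturb the things standing around. Finish while still holding it pressed firmly against the two stop posts, with the sprung plate between them pushed in, so that the reader can read it.

Things in the scene. Friction and masses are not known exactly. Their poses are not given: they have to be found in the camera images.
- canister: Stainless-steel cylinder with a knurled end, 44 mm diameter, 72 mm long, 0.2 to 0.4 kg, lying across the ramp. Origin: its centre (on the axis, half-way along). Its y axis is the cylinder's axis, square to the uphill direction; x and z turn with it as it rolls. It starts at the ramp's foot, against the foot lip, and rolls freely.
- deck: Sloping aluminium ramp, fixed; 8 degree slope rising along its +x (roughly away from the robot, within 12 degrees); z square to the running surface. Origin: same as point ramp_top, 36 mm above the worktop. The surface is 78 mm wide between side cheeks 14 mm high (90 mm over all; the canister has 3 mm play each end) and ends 185 mm downhill of the origin; a base plate below it ends about 193 mm downhill.
- ramp_top (a point): Point on the running surface, on its centre line, directly under the canister's axis when it is against the stop: the canister's centre is then 22 mm from this point, square to the surface.
- ramp_foot (a point): Point on the running surface, on its centre line, 150 mm downhill of ramp_top: under the canister's axis at the start. From ramp_foot to ramp_top is the uphill direction. The foot lip, 5 mm high, spans from 14 to 23 mm downhill of this point.
- stop_posts (a point): Mid-point between the faces of two fixed steel stop posts near the cheeks, 22 mm uphill of ramp_top and 22 mm above the running surface. Posts 34 mm tall, each 18 mm wide, centres 58 mm apart. A white reader housing stands 12 to 60 mm uphill of the faces and rises 45 mm above the running surface.
- plate (a joint): Travel in m of the grey sprung plate between the stop posts: 0 is out, grows as the canister pushes it uphill. The canister meets it 8 mm before the posts; it reads about 0.008 when the canister is against them. The spring pushes back with 1.4 N out and about 4.2 N there, and rolls the canister back if let go.
- plate_face (a point): Middle of the grey plate's face that the canister meets (plate 34 mm wide, 30 mm tall), 22 mm above the running surface; it moves with the plate.
- vial: Bystander: small brown vial, 28 mm wide, 45 mm tall, upright on the worktop just right of the ramp's lower half. Origin: centre of its underside.
- oil_bottle: Bystander: small brown dropper-type bottle with black cap, 33 mm wide, 58 mm tall, upright just left of the ramp's lower half. Origin: centre of its underside.
- tape_roll: Bystander: roll of lab tape lying flat, 74 mm wide, 20 mm high, right of the ramp. Origin: centre of its underside.
- sample_jar: Bystander: white jar, 56 mm wide, 62 mm tall, right of the ramp. Origin: centre of its underside.
- beaker: Bystander: small glass beaker, 69 mm wide, 80 mm tall, farther right. Origin: centre of its underside.
- marker_0: Bystander: marker pen lying at the front left, 130 mm long, 13 mm thick. Origin: under its middle.

How it is judged:
On the way, in this order (a step that is already met when the one before it is completed fails the run):
1. the canister is half-way up the ramp, pushed by the fingers (x of canister in the frame of deck between -0.085 and -0.015 m and contact force between the fingers and canister above 0.05 N), for 0.1 s.
2. the canister is against the stop, the plate pushed in, held by the fingers (x of canister in the frame of deck above -0.0025 m and value of joint plate above 0.006 m and z of canister in the frame of deck between 0.019 and 0.025 m and contact force between the fingers and canister above 0.3 N), for 0.3 s.
At the end, for the whole second after the job is handed in: The canister lies on the ramp with its axis within 2.5 mm of its place against the stop posts, the sprung plate is pushed in more than 6 mm, the fingers press on the canister with more than 0.3 N, and it is at rest (all of step 2 and linear speed of canister below 0.02 m/s); the arm keeps its last pose, push and grip.
It fails at once if the canister runs free, up or back down (faster than 0.25 m/s) (linear speed of canister above 0.25 m/s).
It fails at once if the canister is lifted more than 10 mm off the running surface (z of canister in the frame of deck above 0.032 m).
It fails at once if the canister leaves the ramp (z of canister in the frame of deck below 0.012 m or x of canister in the frame of deck below -0.165 m or y of canister in the frame of deck above 0.015 m or y of canister in the frame of deck below -0.015 m).
It fails at once if a bystander is moved more than 15 mm (distance of any of vial, oil_bottle, tape_roll, sample_jar, beaker, marker_0 from where it was at the start of the episode above 0.015 m).
It also fails if it takes over 45 s, if anything falls off the work surface, if the arm or the gripper's body presses on something with over 40 N, if the wrist force passes 120 N, or if a joint passes its speed limit or range.

ROBOT

A 7-joint arm with a two-finger parallel gripper is mounted at the origin on a cart in front of the work surface, level with it; the furniture and walls round the work are solid. World frame = base frame: x ahead of the robot, y to its left, z up, the work surface at z = 0. Lengths are in m, angles in rad, forces in N, time in s.
With the tool pointing down it reaches from about 0.425 to 0.925 m from the base axis. Payload 6.8 kg.
Tool frame: the origin (TCP) lies at the very end of the fingers, on their centre line; the grasp point (between the pads) lies 19 mm behind it; z points along the fingers, y is the direction in which the jaws open and shut (so a half turn about z gives the same grasp; the last joint's range is limited). The gripper opens to 85 mm and grips with 20 to 120 N. Pads are 22 mm wide; open, the fingers measure 114 mm over their backs; the gripper's body (76 mm by 85 mm) begins 54 mm behind the grasp point. The pads swing forward as they close: fully open they stand 13 mm farther back than shut.
Start: joints at [-1.22, 0.477, 0.022, 1.555, -0.011, 1.109, -0.083], TCP at [0.299, 0.605, 0.231] pointing down, gripper open.
Joint ranges: [-2.96, 2.96], [-0.34, 2.1], [-1.41, 1.46], [0.24, 2.44], [-1.37, 4.51], [0.17, 1.92], [-2.96, 2.96]. Speed limits (rad/s): [2.39, 2.39, 3.14, 3.14, 3.14, 3.14, 3.14].

INTERFACE

Orientations are given as a 3x3 rotation matrix whose columns are the frame's x, y, z axes.
In Python, from workcell import manip, cams, order, finder gives the robot as it stands.
- The arm moves only by the tool carry_out, never from a script. Its argument "moves" is a list that holds one entry, the list of rows, each a list of 4 numbers: the shift along the tool's x, y, z in mm, then the turn about the tool's z in degrees. In form: [[[tx, ty, tz, spin], ...]]. A call has 1 to 20 rows; each row is the pose to reach, as a shift and turn from the pose measured when the call began, along the tool's axes at that moment; what a row does not reach only later rows make up. A row lasts 1/8 s, in which the tool goes at most 62.5 mm and 10.7 degrees, less where a joint would pass 70% of its speed; a pose out of reach is approached as far as the arm can. A call with a gripper value outside its range is refused whole. "hand" is the opening in per cent of the stroke, from 0 (shut) to 100 (fully open), set as the call begins (left out, the last holds). The fingers move at their own pace and stop on an object; "force" is the grip in N (left out, the last holds). Time passes only in rows, so rows that repeat a pose let the fingers close. It gives the time, the measured TCP pose, the force and the opening at its end, in the units of the state.
- manip.sense(): the state, without advancing time (a new reading comes with each control period).
- cams.get_image(name): name is "side" or "top" or "wrist"; returns a dict with "pixels" (384x512x3 uint8, red, green, blue), "camera_matrix" (3x3 intrinsics, pixels), "xyz" and "orientation" of the camera in the world; the wrist camera has in their place "hand_eye" (4x4, takes a point from camera to tool coordinates, whose origin is the TCP and whose axes are the flange's). Camera axes: x right, y down, z forward; pixel columns grow to the right and rows downward; lengths in m; the calibration is good to about 2 mm. A picture is of the moment at which its call begins: read the wrist's pose just before it. There is no depth.
- order.finish_job(): hands the job in, once; it reports no verdict.
Trained networks look in a picture, given as the dict that the camera call returned (one of the last four; its "shot" number tells which), for a name from the list of things; names that differ only in an ending like _2 or _b are one class to them, and where a whole thing is asked for, a point or a joint stands for the part that bears it (a point fixed in the world has none). Each returns a list of dicts, best first, with "conf" (0 to 1); they miss things now and then, are a little off and sometimes report something else, mostly with a low value. They report only what shows in the picture. A call takes as long as a camera call.
- finder.find_in(thing, picture): "centre" ([column, row] in pixels, amid what is visible of it).
The state is a dict: "clock": time; "joint_pos": joint angles; "dq": joint speeds; "effort": joint torques, N m; "eef_pos": TCP position; "orientation": TCP orientation; "ft_force": force on the tool from outside, world axes, zero at the start; "moment": the same for the moment, N m; "width": finger opening in m.
Only numpy, scipy, OpenCV 4.12 (cv2) and the standard library are available. Lean on these libraries where they do the work, as an engineer would, in place of code of your own. Each camera call takes 0.05 s, during which the arm holds its last target.

## Working session

There is one attempt and no reset: what is moved stays moved. The work goes in short steps, Python scripts to look and compute and a tool call to move; the robot and the scene stay as the last step left them, time stands still between calls to the robot, and variables do not carry over. Pictures are saved under pics/ and viewed, and the job is handed in when it is done.

Besides the shell and the picture viewer there is one more tool, called after ">>>" as name(argument=value, ...) on one line, values as JSON. carry_out: Moves the arm, as the interface text tells. Its arguments: {"type":"object","properties":{"moves":{"type":"array"},"hand":{"type":"number"},"force":{"type":"number"}},"required":["moves"]}

```bash
mkdir -p pics
cat > h.py <<'E'
import numpy as np, cv2
from workcell import manip, cams, order, finder
def shot(n,f):
    d=cams.get_image(n); cv2.imwrite('pics/'+f,d['pixels'][:,:,::-1]); return d
def ray(d,px):
    K=np.array(d['camera_matrix']);v=np.linalg.inv(K)@np.array([px[0],px[1],1.])
    R=np.array(d['orientation']);v=R@v;return np.array(d['xyz']),v/np.linalg.norm(v)
def atz(d,px,z):
    o,v=ray(d,px);return o+v*(z-o[2])/v[2]
def proj(d,P):
    p=np.array(d['orientation']).T@(np.array(P)-np.array(d['xyz']));p=np.array(d['camera_matrix'])@p;return p[:2]/p[2]
def tri(d1,p1,d2,p2):
    o1,v1=ray(d1,p1);o2,v2=ray(d2,p2)
    A=np.stack([v1,-v2],1);t=np.linalg.lstsq(A,o2-o1,rcond=None)[0]
    a=o1+v1*t[0];b=o2+v2*t[1];return (a+b)/2,np.linalg.norm(a-b)
E
python3 - <<'E'
from h import *
np.set_printoptions(precision=4,suppress=True)
s=manip.sense();print(s['clock'],s['eef_pos'],s['orientation'],s['width'],s['ft_force'])
a=shot('top','top0.png');b=shot('side','side0.png')
for d in(a,b):print(d['xyz'],d['orientation'],d['camera_matrix'])
for n in ['canister','plate','deck','vial','oil_bottle','tape_roll','sample_jar','beaker','marker_0']:
    ra=finder.find_in(n,a);rb=finder.find_in(n,b)
    print(n,[(r['centre'],r['conf']) for r in ra[:2]],[(r['centre'],r['conf']) for r in rb[:2]])
    if ra and rb:print(tri(a,ra[0]['centre'],b,rb[0]['centre']))
E
```

```text
0.0 [0.2987 0.6047 0.2303] [[-0.8966  0.4428 -0.0007]
 [ 0.4428  0.8966 -0.0017]
 [-0.0001 -0.0018 -1.    ]] 0.08548325408174252 [-0.2674  0.0008 -0.5717]
[0.4726 0.136  0.985 ] [[ 0.0271 -0.9968  0.0758]
 [-0.9995 -0.0283 -0.0148]
 [ 0.0169 -0.0754 -0.997 ]] [[388.071    0.     256.9393]
 [  0.     388.071  195.3478]
 [  0.       0.       1.    ]]
[ 0.1753 -0.6787  0.458 ] [[ 0.9232 -0.1245  0.3637]
 [-0.3838 -0.3525  0.8535]
 [ 0.0219 -0.9275 -0.3733]] [[368.4322   0.     256.4183]
 [  0.     368.4322 196.3236]
 [  0.       0.       1.    ]]
canister [([195.5, 229.9], 0.95)] [([220.1, 201.0], 0.83)]
(array([0.4602, 0.2662, 0.0463]), np.float64(0.007649780658039979))
plate [] [([269.4, 189.5], 0.51)]
deck [([198.6, 177.1], 0.79)] [([257.3, 199.0], 0.62)]
(array([0.5838, 0.2672, 0.035 ]), np.float64(0.004222807972657386))
vial [] [([230.0, 219.1], 0.68)]
oil_bottle [([169.4, 219.7], 0.69)] [([221.2, 191.4], 0.39)]
(array([0.4831, 0.3289, 0.0501]), np.float64(0.0080827782479216))
tape_roll [([280.8, 234.3], 0.93), ([120.2, 232.5], 0.38)] [([240.3, 246.4], 0.64)]
(array([0.4504, 0.0591, 0.0091]), np.float64(0.00046436590061285464))
sample_jar [([326.7, 236.9], 0.96)] [([262.2, 262.1], 0.85)]
(array([ 0.4527, -0.0543,  0.0306]), np.float64(0.010726676117941734))
beaker [([390.2, 239.9], 0.81)] [([285.0, 295.8], 0.77)]
(array([ 0.4423, -0.2007,  0.0493]), np.float64(0.006230788424142301))
marker_0 [([116.5, 230.8], 0.55)] []
```

Run:
```python
import cv2
a=cv2.imread('pics/top0.png')[120:270,100:300];cv2.imwrite('pics/t0c.png',cv2.resize(a,None,fx=4,fy=4,interpolation=2))
a=cv2.imread('pics/side0.png')[140:270,170:330];cv2.imwrite('pics/s0c.png',cv2.resize(a,None,fx=4.6,fy=4.6,interpolation=2))
```

```text
(no output)
```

View pics/t0c.png

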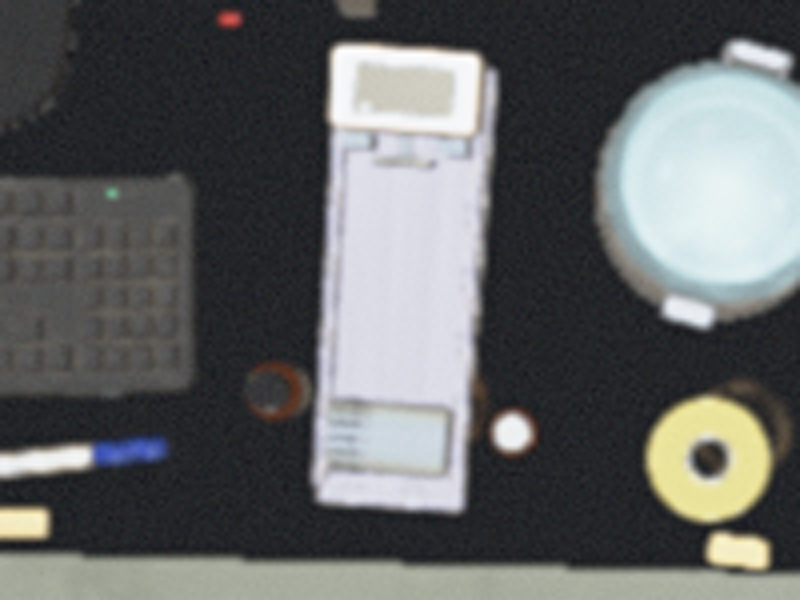

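View pics/s0c.png

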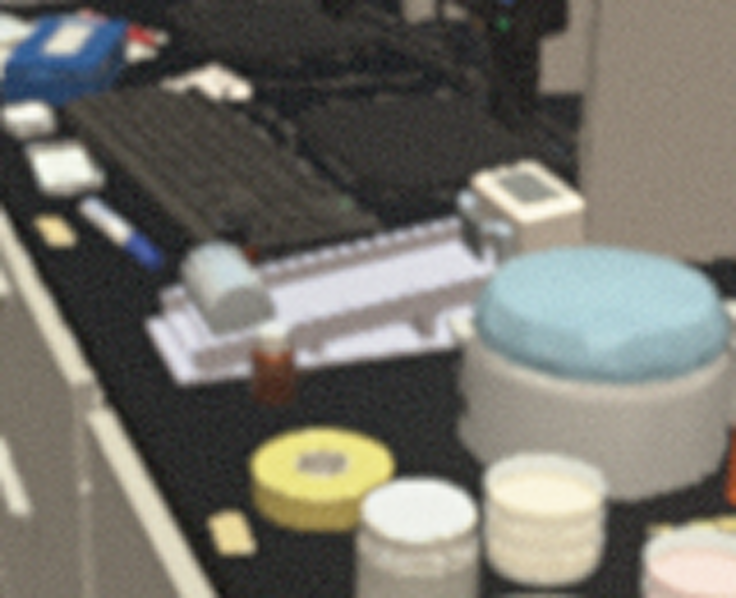

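View pics/top0.png

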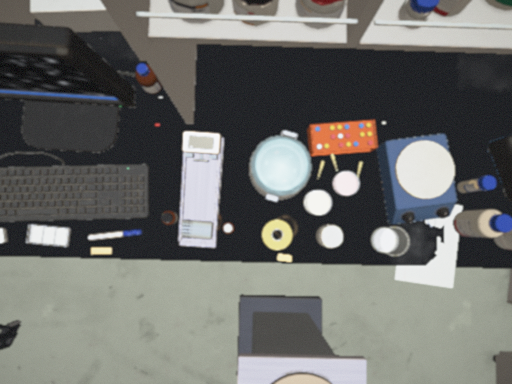

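```bash
cat > fit.py <<'E'
from h import *
from scipy.optimize import least_squares
def T(p,q):
    x,y,yaw=p;c,s=np.cos(yaw),np.sin(yaw);t=np.radians(8)
    X=np.array([c*np.cos(t),s*np.cos(t),np.sin(t)]);Y=np.array([-s,c,0]);Z=np.cross(X,Y)
    return np.array([x,y,.036])+np.stack([X,Y,Z],1)@np.array(q)
def deckR(yaw):
    return np.stack([T([0,0,yaw],e)-T([0,0,yaw],[0,0,0]) for e in np.eye(3)],1)
E
python3 - <<'E'
from fit import *
np.set_printoptions(precision=4,suppress=True)
a=shot('top','top1.png');b=shot('side','side1.png')
ct=lambda u,v:np.array([100+u/4,120+v/4]);cs=lambda u,v:np.array([170+u/4.6,140+v/4.6])
obs=[(a,[-.150,0,.022],ct(389,438)),(a,[-.193+.0,.045,-.010],ct(313,503)),(a,[-.193,-.045,-.010],ct(465,512)),
(a,[.022,.029,.034],ct(358,142)),(a,[.022,-.029,.034],ct(455,150)),(a,[.082,0,.045],ct(408,48)),(a,[.034,0,.045],ct(405,131)),
(b,[-.150,0,.022],cs(228,285)),(b,[.034,.0,.045],cs(500,203))]
def res(p,full=False):
    r=[]
    for d,q,px in obs:
        r+=list(proj(d,T(p,q))-px)
    return np.array(r)
for i in (range(9),range(7)):
    r=least_squares(res,[.6,.27,0],loss='soft_l1');print(r.x);print(res(r.x).reshape(-1,2).round(1).tolist());obs=[o for o in obs if o[0] is a]
np.save('deck.npy',r.x)
p=r.x
def draw(d,f,box,k):
    im=d['pixels'][:,:,::-1].copy()
    x0,y0,x1,y1=box;im=cv2.resize(im[y0:y1,x0:x1],None,fx=k,fy=k,interpolation=2)
    W=lambda q:tuple(int(v) for v in (proj(d,T(p,q))-[x0,y0])*k)
    def box3(x,y,z,c):
        for A in [(x[0],x[1])]:
            pass
        P=[[ (x[i],y[j],z[m]) for i in (0,1)] for j in (0,1) for m in (0,1)]
        import itertools
        C=list(itertools.product((0,1),repeat=3))
        for u in C:
            for w in C:
                if sum(abs(np.subtract(u,w)))==1 and u<w:
                    cv2.line(im,W([x[u[0]],y[u[1]],z[u[2]]]),W([x[w[0]],y[w[1]],z[w[2]]]),c,1)
    box3((-.172,-.128),(-.036,.036),(0,.044),(0,0,255))
    box3((.034,.082),(-.045,.045),(0,.045),(0,255,0))
    box3((-.185,.022),(-.045,.045),(0,.014),(255,0,0))
    cv2.imwrite('pics/'+f,im)
draw(a,'ot1.png',(100,120,300,270),4);draw(b,'os1.png',(170,140,330,270),4.6)
for n in ['ramp_foot','stop_posts','plate_face']:
    print(n,[(r['centre'],r['conf']) for r in finder.find_in(n,a)[:1]])
# bystanders
for n,z in [('vial',.04),('oil_bottle',.05)]:
    for d in(a,b):
        r=finder.find_in(n,d)
        if r:print(n,atz(d,r[0]['centre'],z),r[0]['conf'])
print('vial top',atz(a,ct(514,432),.045),'oil cap',atz(a,ct(270,390),.058))
Z=T(p,[0,0,0]);print(T(p,[-.15,0,.022]))
E
```

```text
[ 0.6105  0.2571 -0.0517]
[[-0.1, -0.7], [1.7, -3.3], [-0.6, -2.8], [-0.2, 1.3], [-0.0, 1.3], [0.7, -0.1], [-0.0, -0.3], [-1.0, 2.2], [-2.2, -1.6]]
[ 0.6096  0.2573 -0.0492]
[[-0.1, -0.3], [1.8, -2.9], [-0.5, -2.4], [-0.4, 1.7], [-0.2, 1.6], [0.5, 0.2], [-0.2, 0.1]]
ramp_foot [([198.5, 179.4], 0.94)]
stop_posts [([199.3, 182.5], 0.96)]
plate_face [([327.7, 234.7], 0.7)]
vial [0.6298 0.2599 0.04  ] 0.5
vial [0.5832 0.2468 0.04  ] 0.6
oil_bottle [0.4776 0.3304 0.05  ] 0.56
vial top [0.4632 0.1884 0.045 ] oil cap [0.4843 0.3333 0.058 ]
[0.4581 0.2648 0.0369]
```

View pics/ot1.png

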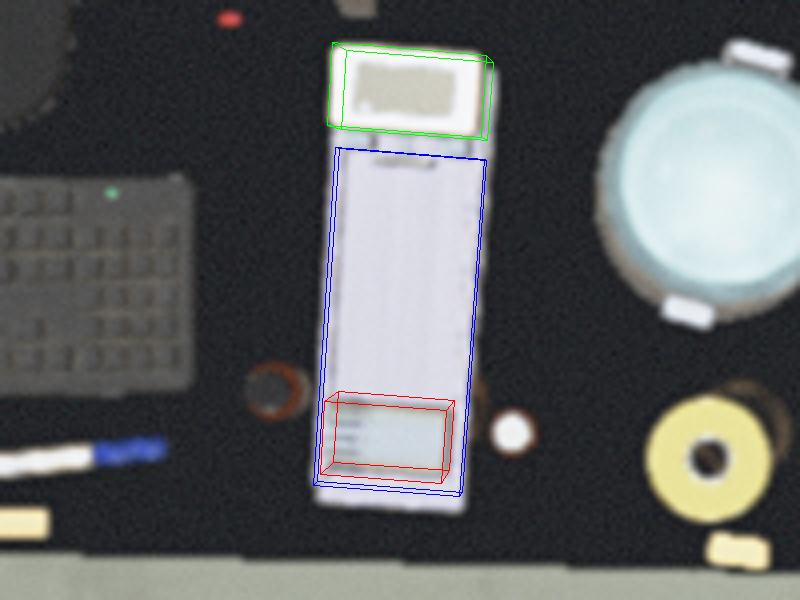

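View pics/os1.png

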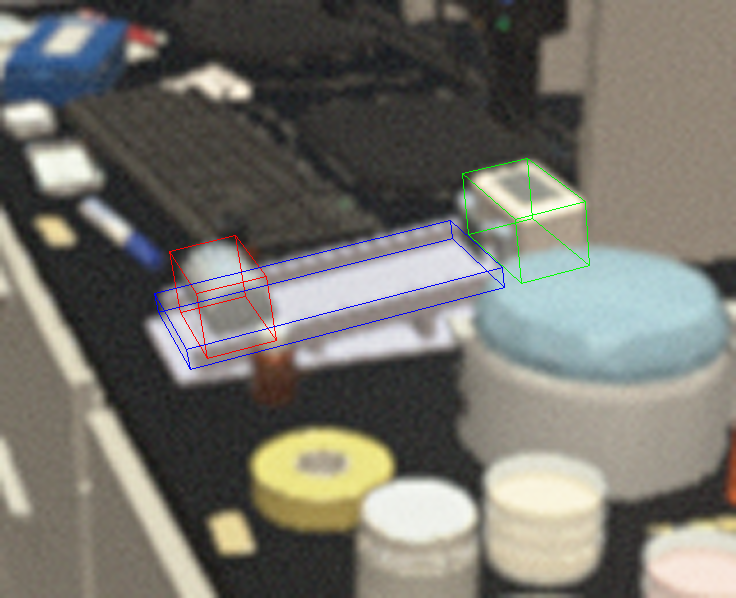

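```bash
cat > mv.py <<'E'
from fit import *
import sys
np.set_printoptions(precision=4,suppress=True)
def plan(target,yawY=None):
    s=manip.sense();R=np.array(s['orientation']);d=R.T@(np.array(target)-s['eef_pos'])*1000
    p=np.load('deck.npy');cur=np.arctan2(R[1,1],R[0,1]);want=np.pi/2+p[2]
    dd=(want-cur+np.pi/2)%np.pi-np.pi/2
    return d,-np.degrees(dd)
def status():
    s=manip.sense();p=np.load('deck.npy');R=deckR(p[2])
    print('t',s['clock'],'tcp',s['eef_pos'],'deck',R.T@(s['eef_pos']-T(p,[0,0,0]))*1000,'F',np.array(s['ft_force']),'Fdeck',R.T@s['ft_force'],'w',s['width'])
E
python3 - <<'E'
from mv import *
p=np.load('deck.npy');print(T(p,[-.215,0,.012]))
t=T(p,[-.215,0,.012]);t[2]=.13;print(t,plan(t));status()
E
```

```text
[0.3952 0.2679 0.018 ]
[0.3952 0.2679 0.13  ] (array([-235.7613, -259.7866,  101.2983]), np.float64(-23.467969498181933))
t 1.45 tcp [0.2989 0.6052 0.2313] deck [-297.01    332.1797  238.9838] F [-0.248   0.1343  0.3562] Fdeck [-0.2023  0.1219  0.3881] w 0.08523327436418157
```

>>> carry_out(moves=[[[-20,-22,5,-2],[-40,-44,10,-4],[-60,-66,20,-6],[-80,-88,30,-8],[-100,-110,40,-10],[-120,-132,50,-12],[-140,-154,60,-14],[-160,-176,70,-16],[-180,-198,80,-18],[-200,-220,90,-20],[-218,-240,96,-22],[-230,-254,100,-23.5],[-236,-260,101,-23.5],[-236,-260,101,-23.5]]], hand=35)

```text
clock: 3.2
eef_pos: [0.3957, 0.2676, 0.1305]
orientation: [[-0.999, 0.05, 0.0], [0.05, 0.999, 0.0], [-0.0, 0.0, -1.0]]
ft_force: [0.3, 0.4, -0.1]
width: 0.0302
```

Run:
```python
from mv import *
status();s=manip.sense();w=shot('wrist','w1.png');b=shot('side','s2.png');a=shot('top','t2.png')
H=np.array(w['hand_eye']);R=np.array(s['orientation'])
print(H,w['camera_matrix'])
w['orientation']=R@H[:3,:3];w['xyz']=s['eef_pos']+R@H[:3,3]
im=cv2.resize(w['pixels'][:,:,::-1],None,fx=1.5,fy=1.5)
p=np.load('deck.npy')
for q in [(-.172,.036,0.022),(-.172,-.036,0.022),(-.128,.036,.022),(-.128,-.036,.022),(-.193,.045,-.007),(-.193,-.045,-.007),(0.022,.02,.034),(0.022,-.02,.034),(.034,.045,.045),(.034,-.045,.045)]:
    u=proj(w,T(p,q))*1.5;print(q,u);cv2.circle(im,tuple(int(v) for v in u),4,(0,0,255),1)
cv2.imwrite('pics/w1o.png',im)
x=cv2.resize(b['pixels'][120:280,130:330,::-1],None,fx=4,fy=3.7,interpolation=2);cv2.imwrite('pics/s2c.png',x)
```

```text
t 3.2 tcp [0.3957 0.2676 0.1305] deck [-198.9237   -0.2777  123.3809] F [ 0.2979  0.4397 -0.1019] Fdeck [ 0.259   0.4538 -0.1393] w 0.0302212348410655
[[-0.0001 -0.9603 -0.2791  0.0703]
 [ 1.     -0.0003  0.0007 -0.0003]
 [-0.0008 -0.2791  0.9603 -0.1432]
 [ 0.      0.      0.      1.    ]] [[320.1696   0.     253.0032]
 [  0.     320.1696 196.763 ]
 [  0.       0.       1.    ]]
(-0.172, 0.036, 0.022) [446.3606 368.0347]
(-0.172, -0.036, 0.022) [314.0489 368.1881]
(-0.128, 0.036, 0.022) [444.8588 444.4549]
(-0.128, -0.036, 0.022) [315.659  444.6225]
(-0.193, 0.045, -0.007) [455.3502 319.7822]
(-0.193, -0.045, -0.007) [304.7673 319.9436]
(0.022, 0.02, 0.034) [415.1389 699.4775]
(0.022, -0.02, 0.034) [345.8423 699.5995]
(0.034, 0.045, 0.045) [461.1795 737.3243]
(0.034, -0.045, 0.045) [299.9282 737.6193]
```

View pics/w1o.png

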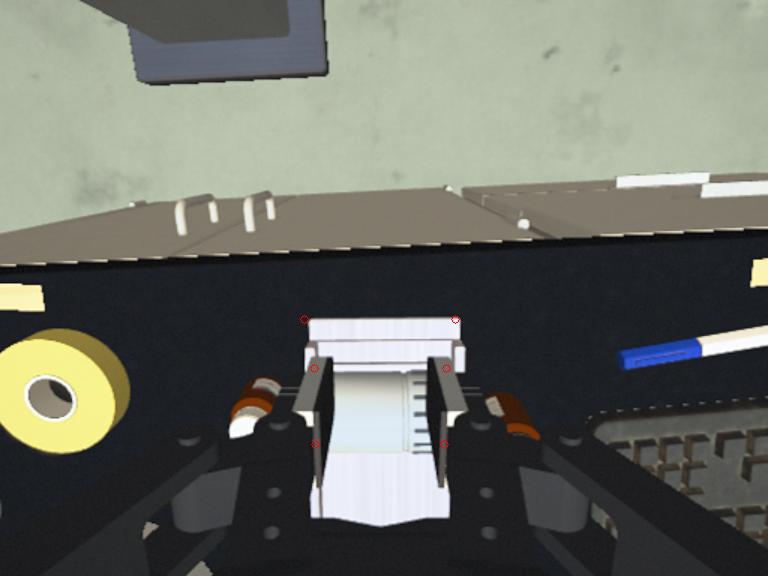

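View pics/s2c.png

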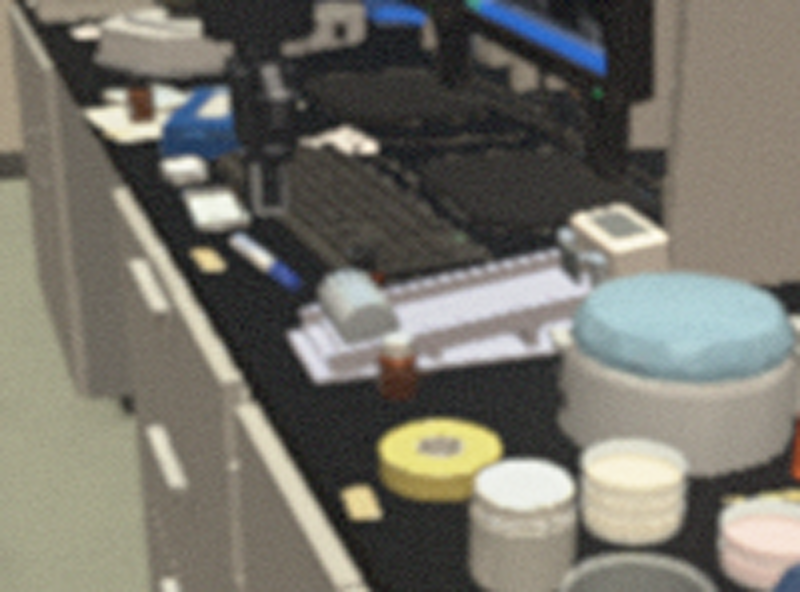

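>>> carry_out(moves=[[[0,1.5,15,0],[0,1.5,30,0],[0,1.5,45,0],[0,1.5,60,0],[0,1.5,75,0],[0,1.5,90,0],[0,1.5,102,0],[0,1.5,111,0],[0,1.5,111,0]]])

```text
clock: 4.47
eef_pos: [0.3951, 0.2701, 0.019]
orientation: [[-0.999, 0.048, -0.0], [0.048, 0.999, 0.0], [0.0, 0.0, -1.0]]
ft_force: [-0.5, -0.0, 0.1]
width: 0.0299
```

Run:
```python
from mv import *
status();b=shot('side','s3.png');w=shot('wrist','w3.png')
x=cv2.resize(b['pixels'][170:240,180:280,::-1],None,fx=8,fy=8,interpolation=2);cv2.imwrite('pics/s3c.png',x)
```

```text
t 4.475 tcp [0.3951 0.2701 0.019 ] deck [-215.0896    2.1453   13.0422] F [-0.5263 -0.0137  0.0658] Fdeck [-0.5107 -0.0396  0.1382] w 0.029922136438398177
```

View pics/s3c.png

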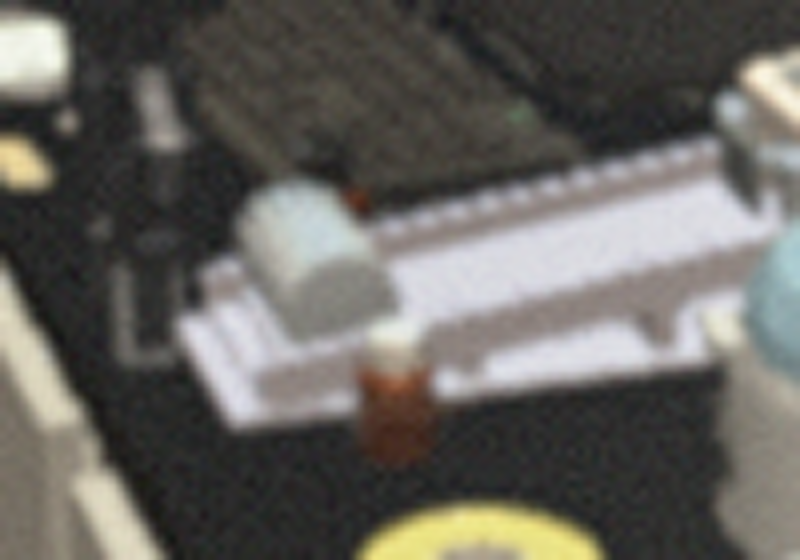

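View pics/w3.png

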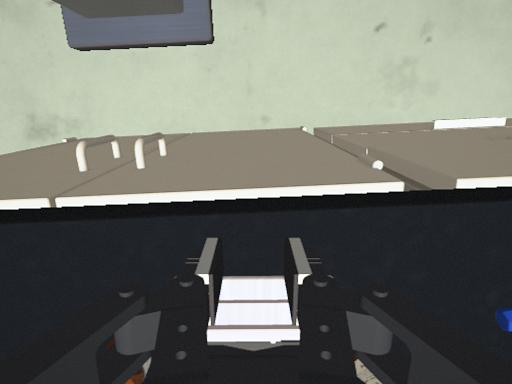

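Run:
```python
from mv import *
b=shot('side','s4.png')
for u,v in [(118,362),(178,355)]:
    o,d=ray(b,(180+u/8,170+v/8));
    for y in (.25,.24):
        print(y,o+d*(y-o[1])/d[1])
print(180+0,[(proj(b,[.395+dx,.27-.022,.019+.0])-[180,170])*8 for dx in(-.011,.011)])
```

```text
0.25 [0.3846 0.25   0.0197]
0.24 [0.3824 0.24   0.0245]
0.25 [0.4061 0.25   0.0191]
0.24 [0.4037 0.24   0.0238]
180 [array([117.6462, 366.4362]), array([179.0836, 357.4598])]
```

>>> carry_out(moves=[[[-5,0,-0.7,0],[-10,0,-1.4,0],[-15,0,-2.1,0],[-20,0,-2.8,0],[-23,0,-3.2,0],[-26,0,-3.6,0],[-28,0,-3.9,0],[-30,0,-4.2,0],[-32,0,-4.5,0],[-34,0,-4.8,0],[-36,0,-5.1,0],[-38,0,-5.3,0]]])

```text
clock: 6.12
eef_pos: [0.428, 0.2689, 0.0248]
orientation: [[-0.999, 0.045, -0.008], [0.045, 0.999, -0.001], [0.008, -0.002, -1.0]]
ft_force: [-20.1, 1.4, 16.4]
width: 0.0299
```

Run:
```python
from mv import *
status();b=shot('side','s5.png')
x=cv2.resize(b['pixels'][170:240,180:280,::-1],None,fx=8,fy=8,interpolation=2);cv2.imwrite('pics/s5c.png',x)
```

```text
t 6.125 tcp [0.428  0.2689 0.0248] deck [-181.6811    2.6071   14.2587] F [-20.0727   1.4144  16.4087] Fdeck [-17.6385   0.4246  19.0489] w 0.02985856511410732
```

View pics/s5c.png

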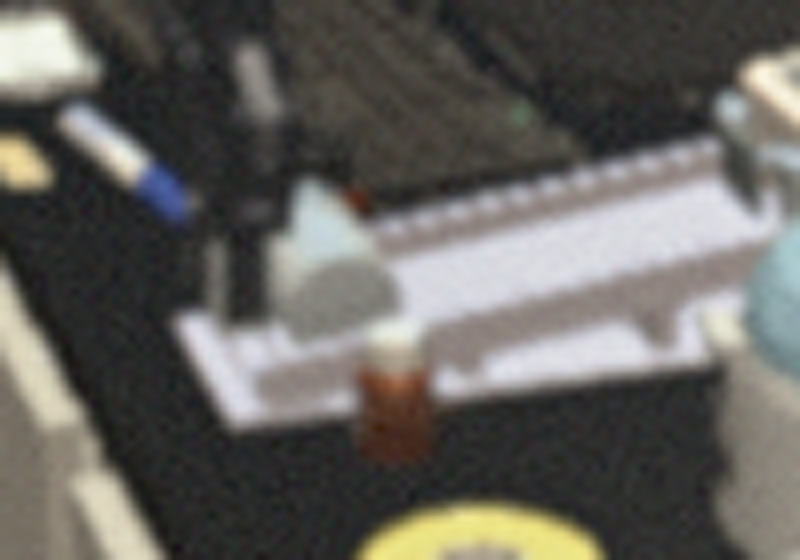

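>>> carry_out(moves=[[[4,0,0,0],[8,0,-2,0],[8,0,-6,0],[8,0,-10,0],[5,0,-10.4,0],[3,0,-10.7,0],[1,0,-11,0],[-1,0,-11.3,0],[-2,0,-11.5,0],[-3,0,-11.7,0]]])

```text
clock: 7.42
eef_pos: [0.4283, 0.2688, 0.0363]
orientation: [[-0.999, 0.043, -0.013], [0.043, 0.999, -0.003], [0.013, -0.003, -1.0]]
ft_force: [-10.5, 0.1, 9.9]
width: 0.0301
```

Run:
```python
from mv import *
status();b=shot('side','s6.png')
x=cv2.resize(b['pixels'][170:240,180:280,::-1],None,fx=8,fy=8,interpolation=2);cv2.imwrite('pics/s6c.png',x)
```

```text
t 7.425 tcp [0.4283 0.2688 0.0363] deck [-179.7787    2.5249   25.5642] F [-10.549    0.0649   9.93  ] Fdeck [-9.0549 -0.4545 11.3002] w 0.03012840850224836
```

View pics/s6c.png

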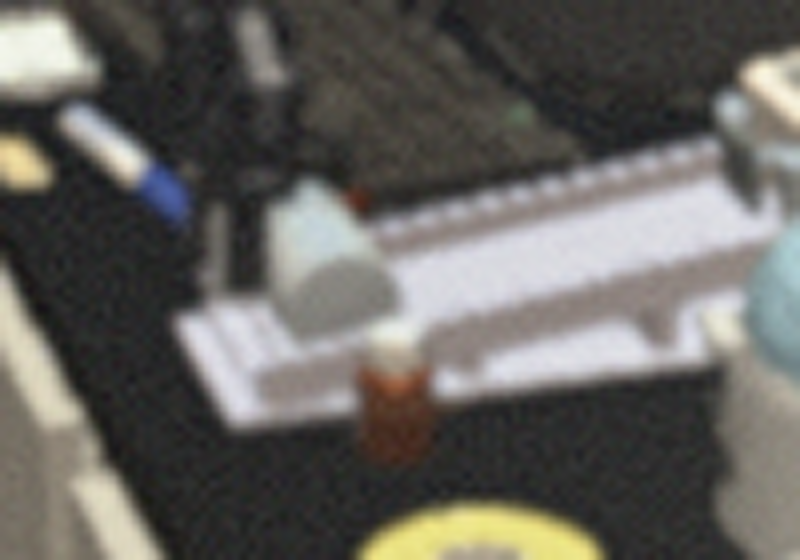

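>>> carry_out(moves=[[[5,0,0,0],[9,0,0,0],[9,-5,5,0],[9,-10,10,0],[9,-10,15,0],[7,-10,15,0],[5,-10,15,0],[3,-10,15,0],[2,-10,15,0]]], hand=14)

```text
clock: 8.6
eef_pos: [0.426, 0.259, 0.0215]
orientation: [[-0.999, 0.043, -0.013], [0.043, 0.999, -0.003], [0.013, -0.003, -1.0]]
ft_force: [-0.5, -0.9, -0.4]
width: 0.0121
```

Run:
```python
from mv import *
status();b=shot('side','s7.png');w=shot('wrist','w7.png')
x=cv2.resize(b['pixels'][170:240,180:280,::-1],None,fx=8,fy=8,interpolation=2);cv2.imwrite('pics/s7c.png',x)
cv2.imwrite('pics/w7c.png',cv2.resize(w['pixels'][200:,130:390,::-1],None,fx=3,fy=3,interpolation=2))
```

```text
t 8.6 tcp [0.426  0.259  0.0215] deck [-183.6388   -7.3484   11.2007] F [-0.4819 -0.9337 -0.4158] Fdeck [-0.4889 -0.9563 -0.3512] w 0.012081234951976817
```

View pics/s7c.png

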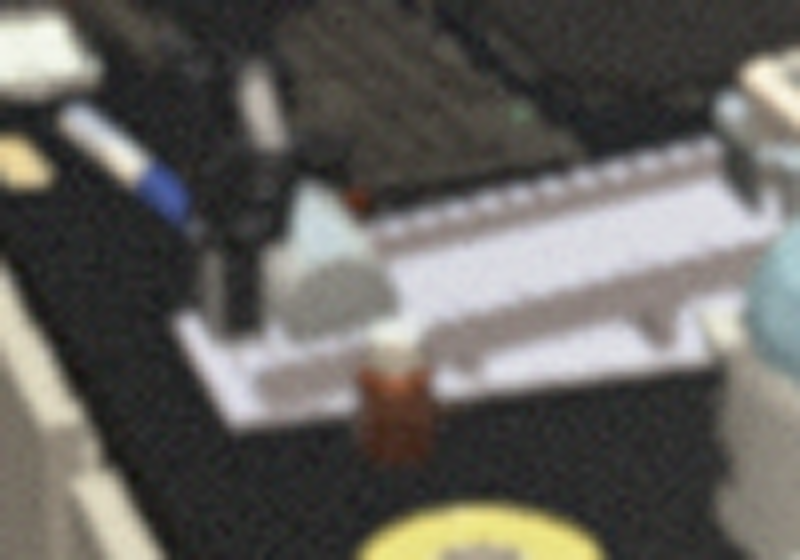

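View pics/w7c.png

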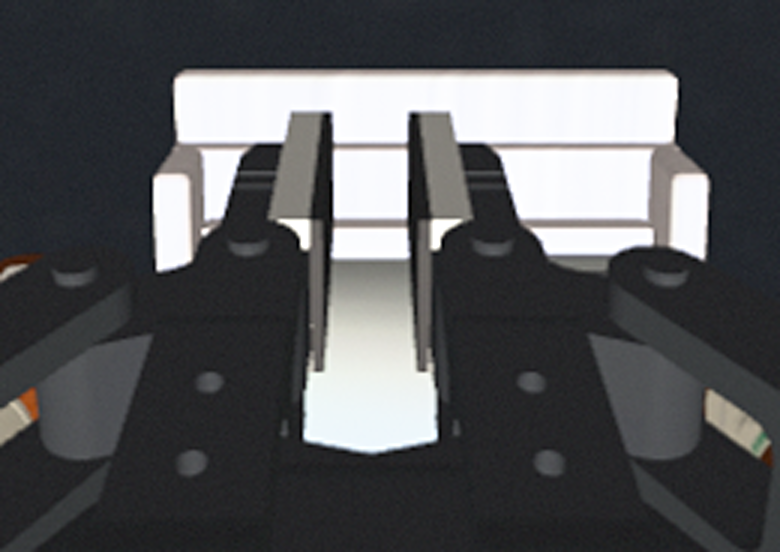

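>>> carry_out(moves=[[[-1,1,-0.5,0],[-2.5,3,-1.8,0],[-4,5,-3.5,0],[-5.5,7,-5.1,0],[-7,9,-6.7,0],[-8.5,11,-8.3,0],[-10,13,-9.9,0]]])

```text
clock: 9.57
eef_pos: [0.4367, 0.2716, 0.0313]
orientation: [[-0.999, 0.043, -0.013], [0.043, 0.999, -0.003], [0.013, -0.003, -1.0]]
ft_force: [-0.5, -0.7, 0.7]
width: 0.012
```

Run:
```python
from mv import *
status();b=shot('side','s8.png')
x=cv2.resize(b['pixels'][170:240,180:280,::-1],None,fx=8,fy=8,interpolation=2);cv2.imwrite('pics/s8c.png',x)
```

```text
t 9.575 tcp [0.4367 0.2716 0.0313] deck [-172.3466    5.78     19.4838] F [-0.5254 -0.7287  0.6527] Fdeck [-0.3933 -0.7536  0.7144] w 0.011987183880401465
```

View pics/s8c.png

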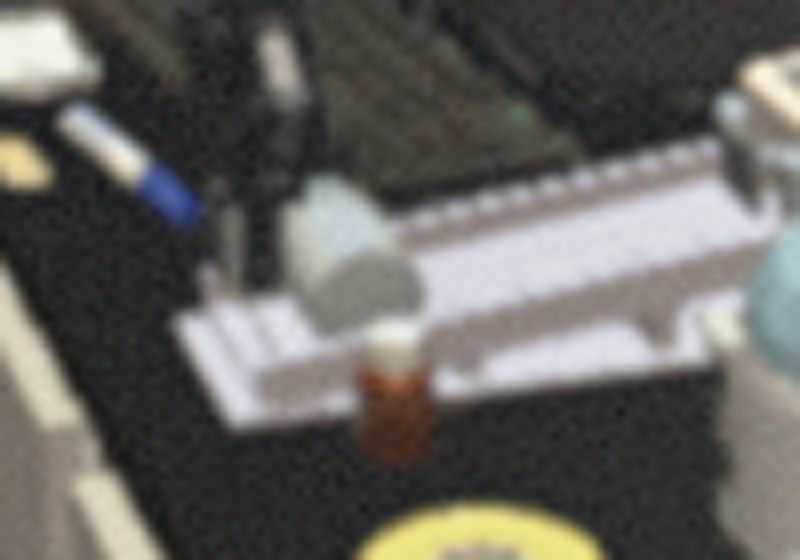

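>>> carry_out(moves=[[[0,-2.5,1,0],[0,-5,3,0],[0,-8,5,0],[0,-11,7,0],[0,-13.5,9,0],[-1,-12.5,8.5,0],[-3,-10,6.7,0],[-5,-7.5,5,0],[-7,-5,3.4,0],[-9,-2.5,1.8,0],[-11,0,0.2,0],[-13,2.5,-1.4,0],[-15,5,-3,0],[-17,7,-4.6,0]]])

```text
clock: 11.38
eef_pos: [0.4545, 0.2785, 0.036]
orientation: [[-0.999, 0.043, -0.012], [0.043, 0.999, -0.002], [0.012, -0.003, -1.0]]
ft_force: [-0.8, -0.8, -0.2]
width: 0.0118
```

Run:
```python
from mv import *
status();b=shot('side','s9.png')
x=cv2.resize(b['pixels'][170:240,180:280,::-1],None,fx=8,fy=8,interpolation=2);cv2.imwrite('pics/s9c.png',x)
```

```text
t 11.375 tcp [0.4545 0.2785 0.036 ] deck [-154.4148   13.5068   21.7148] F [-0.8259 -0.769  -0.1716] Fdeck [-0.8033 -0.8087 -0.0604] w 0.011822312660707955
```

View pics/s9c.png

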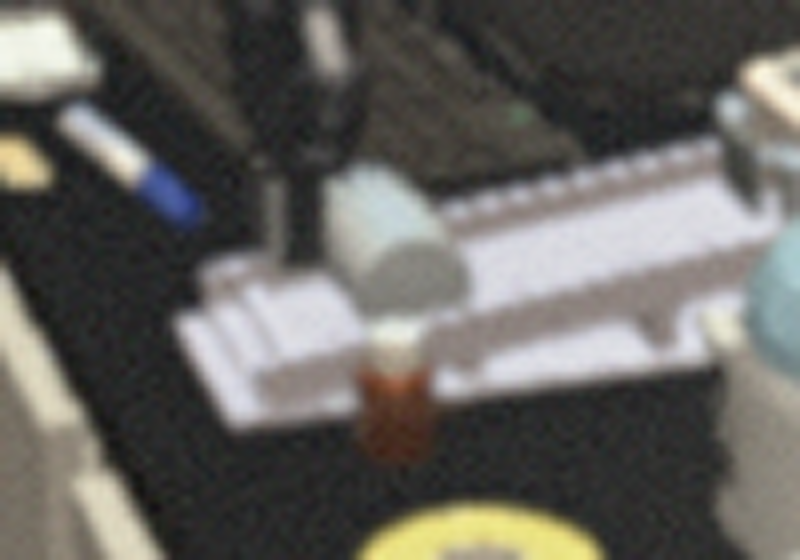

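>>> carry_out(moves=[[[0,-3,1,0],[0,-7,3.5,0],[0,-11,6,0],[0,-15,8.5,0],[0,-19,11,0],[0,-22,13,0],[-1,-21,12.4,0],[-3,-18.6,10.7,0],[-5,-16.2,9,0],[-7,-13.8,7.3,0],[-9,-11.4,5.6,0],[-11,-9,3.9,0],[-13,-6.6,2.2,0],[-15,-4.2,0.5,0],[-17,-1.8,-1.2,0],[-19,0,-2.8,0]]])

```text
clock: 13.42
eef_pos: [0.474, 0.2783, 0.039]
orientation: [[-0.999, 0.043, -0.012], [0.043, 0.999, -0.002], [0.012, -0.002, -1.0]]
ft_force: [-1.3, -0.6, -0.2]
width: 0.012
```

Run:
```python
from mv import *
status();b=shot('side','s10.png')
x=cv2.resize(b['pixels'][170:240,180:280,::-1],None,fx=8,fy=8,interpolation=2);cv2.imwrite('pics/s10c.png',x)
```

```text
t 13.425 tcp [0.474  0.2783 0.039 ] deck [-134.6582   14.225    21.9048] F [-1.3371 -0.5598 -0.225 ] Fdeck [-1.3266 -0.625  -0.0408] w 0.011956081659441066
```

View pics/s10c.png

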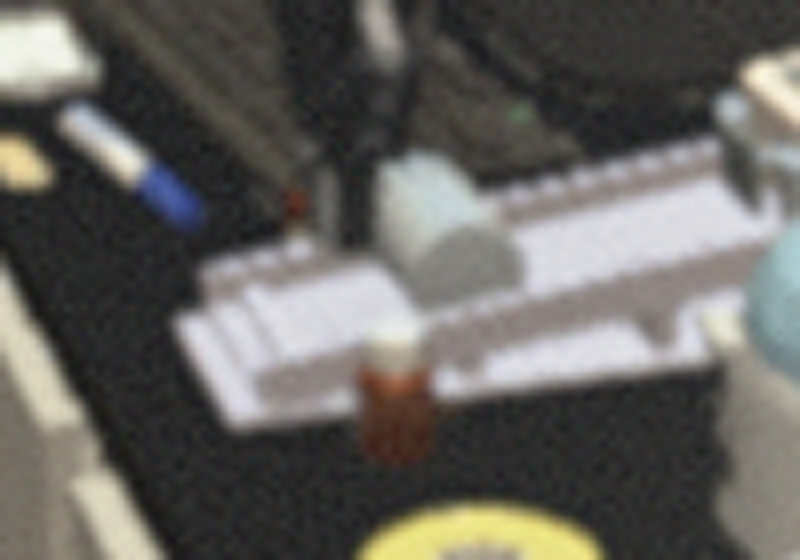

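>>> carry_out(moves=[[[0,-3,1,0],[0,-7,3.5,0],[0,-11,6,0],[0,-15,8.5,0],[0,-19,11,0],[0,-22,13,0],[-1,-21,12.4,0],[-3,-18.6,10.7,0],[-5,-16.2,9,0],[-7,-13.8,7.3,0],[-9,-11.4,5.6,0],[-11,-9,3.9,0],[-13,-6.6,2.2,0],[-15,-4.6,0.5,0],[-17,-2.8,-1.2,0],[-19,-1.5,-2.8,0]]])

```text
clock: 15.48
eef_pos: [0.4934, 0.2763, 0.0418]
orientation: [[-0.999, 0.043, -0.011], [0.043, 0.999, -0.001], [0.011, -0.002, -1.0]]
ft_force: [-1.0, -0.7, 0.5]
width: 0.0119
```

>>> carry_out(moves=[[[0,-3,1,0],[0,-7,3.5,0],[0,-11,6,0],[0,-15,8.5,0],[0,-19,11,0],[0,-22,13,0],[-1,-21,12.4,0],[-3,-18.6,10.7,0],[-5,-16.2,9,0],[-7,-13.8,7.3,0],[-9,-11.4,5.6,0],[-11,-9,3.9,0],[-13,-6.6,2.2,0],[-15,-4.6,0.5,0],[-17,-2.3,-1.2,0],[-19,-1,-2.8,0]]])

```text
clock: 17.48
eef_pos: [0.5124, 0.2746, 0.0445]
orientation: [[-0.999, 0.043, -0.012], [0.043, 0.999, -0.001], [0.012, -0.002, -1.0]]
ft_force: [-2.2, -1.1, 0.5]
width: 0.0117
```

Run:
```python
from mv import *
status();b=shot('side','s11.png');a=shot('top','t11.png')
x=cv2.resize(b['pixels'][160:240,180:300,::-1],None,fx=6.5,fy=6.5,interpolation=2);cv2.imwrite('pics/s11c.png',x)
```

```text
t 17.475 tcp [0.5124 0.2746 0.0445] deck [-95.7923  12.4873  22.0656] F [-2.1602 -1.1215  0.4603] Fdeck [-2.0179 -1.2265  0.7484] w 0.011708778884351232
```

View pics/s11c.png

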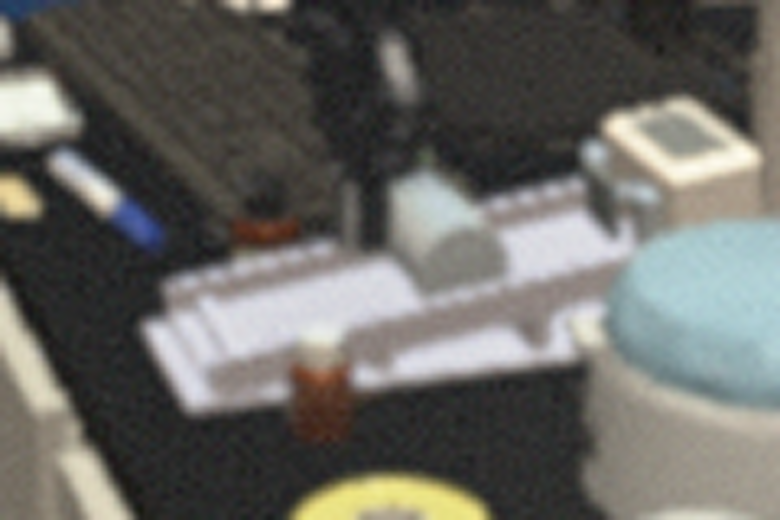

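>>> carry_out(moves=[[[0,-3,1,0],[0,-7,3.5,0],[0,-11,6,0],[0,-15,8.5,0],[0,-19,11,0],[0,-22,13,0],[-1,-21,12.4,0],[-3,-18.6,10.7,0],[-5,-16.2,9,0],[-7,-13.8,7.3,0],[-9,-11.4,5.6,0],[-11,-9,3.9,0],[-13,-6.6,2.2,0],[-15,-4.6,0.5,0],[-17,-2.3,-1.2,0],[-19,-1,-2.6,0]]])

```text
clock: 19.58
eef_pos: [0.5316, 0.2731, 0.0471]
orientation: [[-0.999, 0.043, -0.011], [0.043, 0.999, -0.001], [0.011, -0.002, -1.0]]
ft_force: [-1.7, -1.2, 1.9]
width: 0.012
```

>>> carry_out(moves=[[[0,-3,1,0],[0,-7,3.5,0],[0,-11,6,0],[0,-15,8.5,0],[0,-19,11,0],[0,-22,13,0],[-1,-21,12.4,0],[-3,-18.6,10.7,0],[-5,-16.2,9,0],[-7,-13.8,7.3,0],[-9,-11.4,5.6,0],[-11,-9,3.9,0],[-13,-6.6,2.2,0],[-15,-4.6,0.5,0],[-17,-2.3,-1.2,0],[-19,-1,-2.6,0]]])

```text
clock: 21.58
eef_pos: [0.5505, 0.2714, 0.0496]
orientation: [[-0.999, 0.043, -0.012], [0.043, 0.999, -0.001], [0.012, -0.002, -1.0]]
ft_force: [-1.5, -0.7, 0.9]
width: 0.0118
```

Run:
```python
from mv import *
status();b=shot('side','s12.png');a=shot('top','t12.png')
x=cv2.resize(b['pixels'][150:220,210:310,::-1],None,fx=8,fy=8,interpolation=2);cv2.imwrite('pics/s12c.png',x)
```

```text
t 21.575 tcp [0.5505 0.2714 0.0496] deck [-57.1803  11.1239  21.8078] F [-1.5434 -0.6602  0.9389] Fdeck [-1.3637 -0.7354  1.1398] w 0.011843907110388767
```

View pics/s12c.png

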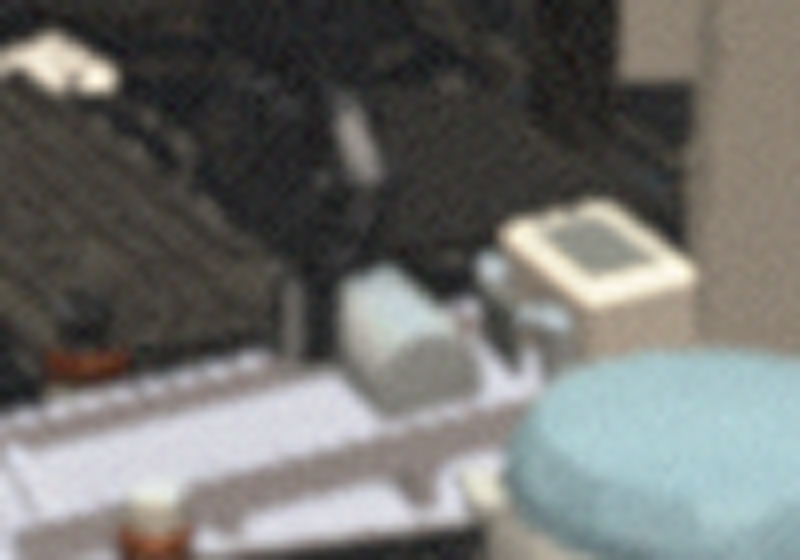

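>>> carry_out(moves=[[[0,-3,1,0],[0,-7,3.5,0],[0,-11,6,0],[0,-15,8.5,0],[0,-18,11,0],[0,-20,13,0],[-1,-19,12.2,0],[-3,-16.6,10.2,0],[-5,-14.2,8.2,0],[-7,-11.8,6.2,0],[-9,-9.4,4.2,0],[-11,-7,2.2,0],[-13,-4.6,0.3,0]]])

```text
clock: 23.3
eef_pos: [0.5637, 0.2665, 0.0494]
orientation: [[-0.999, 0.043, -0.011], [0.043, 0.999, -0.001], [0.011, -0.001, -1.0]]
ft_force: [-0.3, -0.6, -0.1]
width: 0.012
```

Run:
```python
from mv import *
status();b=shot('side','s13.png')
x=cv2.resize(b['pixels'][150:220,210:310,::-1],None,fx=8,fy=8,interpolation=2);cv2.imwrite('pics/s13c.png',x)
```

```text
t 23.3 tcp [0.5637 0.2665 0.0494] deck [-43.9749   6.874   19.7306] F [-0.3248 -0.6254 -0.0662] Fdeck [-0.2999 -0.6406 -0.0247] w 0.0119900343342684
```

View pics/s13c.png

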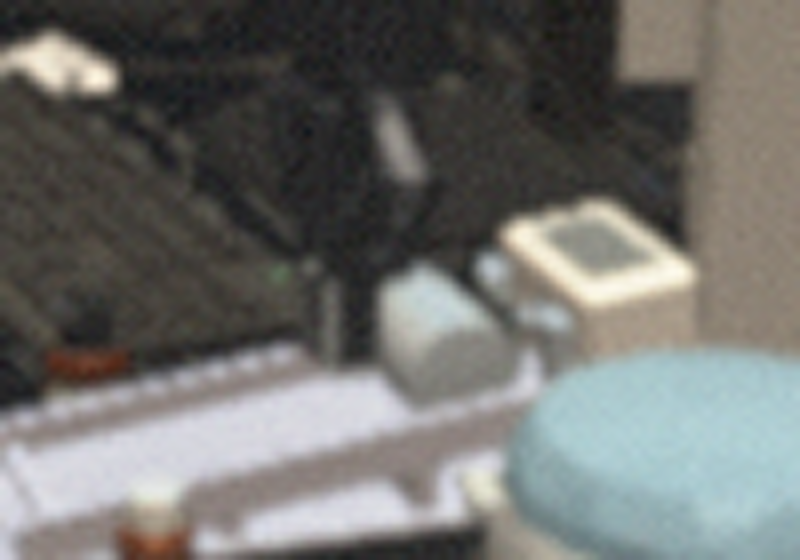

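>>> carry_out(moves=[[[0,-3,1,0],[0,-6,3,0],[0,-9,5,0],[0,-12,7,0],[0,-14.5,9,0],[0,-16,11,0],[-1,-15,10.2,0],[-2.5,-13.5,8.6,0],[-4,-12,7,0],[-5.5,-10.5,5.4,0],[-7,-9,3.8,0]]])

```text
clock: 24.72
eef_pos: [0.5699, 0.2572, 0.0455]
orientation: [[-0.999, 0.043, -0.012], [0.043, 0.999, -0.002], [0.012, -0.002, -1.0]]
ft_force: [-4.4, -3.0, -0.5]
width: 0.012
```

Run:
```python
from mv import *
status();b=shot('side','s14.png')
x=cv2.resize(b['pixels'][150:220,210:310,::-1],None,fx=8,fy=8,interpolation=2);cv2.imwrite('pics/s14c.png',x)
```

```text
t 24.725 tcp [0.5699 0.2572 0.0455] deck [-37.8869  -2.1161  14.9435] F [-4.3518 -2.9938 -0.5498] Fdeck [-4.2348 -3.2044  0.04  ] w 0.011999502769165782
```

View pics/s14c.png

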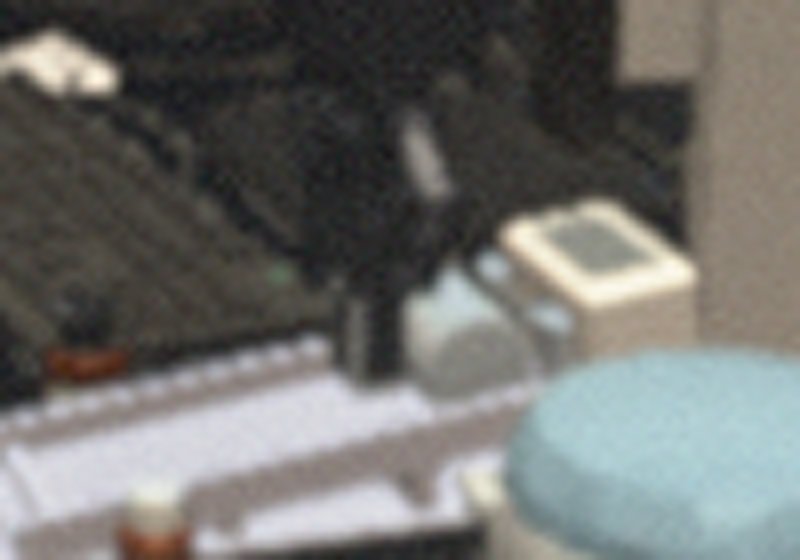

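>>> carry_out(moves=[[[-1.5,1,-1,0],[-2.5,2,-2,0],[-3.5,3,-3,0],[-4.5,4,-4,0],[-5.5,5,-5,0],[-6.5,6,-6,0]]])

```text
clock: 25.52
eef_pos: [0.5755, 0.262, 0.0509]
orientation: [[-0.999, 0.043, -0.015], [0.043, 0.999, -0.003], [0.015, -0.004, -1.0]]
ft_force: [-5.9, -3.9, -0.8]
width: 0.012
```

Run:
```python
from mv import *
status();b=shot('side','s15.png')
x=cv2.resize(b['pixels'][150:220,210:310,::-1],None,fx=8,fy=8,interpolation=2);cv2.imwrite('pics/s15c.png',x)
```

```text
t 25.525 tcp [0.5755 0.262  0.0509] deck [-31.8371   2.9788  19.502 ] F [-5.868  -3.8744 -0.8304] Fdeck [-5.7306 -4.1586 -0.0332] w 0.011972168175805516
```

View pics/s15c.png

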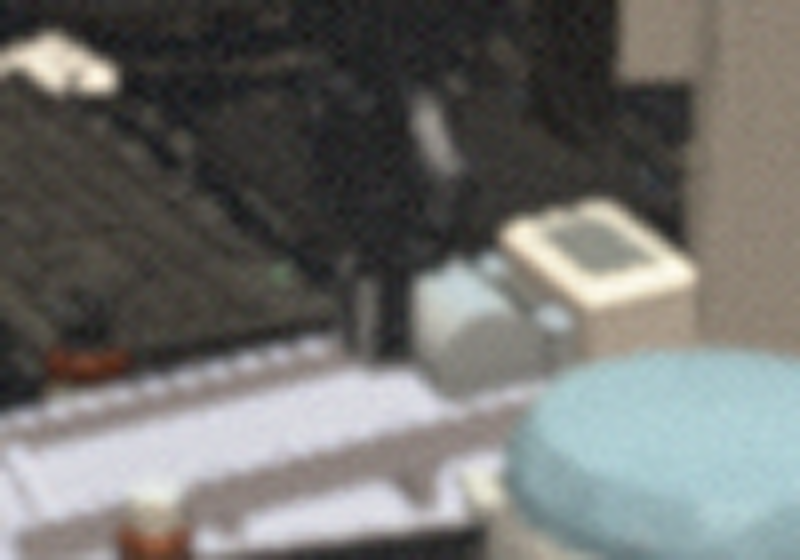

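>>> carry_out(moves=[[[-2,1,-0.5,0],[-3,2,-1.2,0],[-4,3,-2,0],[-5,4,-2.5,0],[-5,4,-2.5,0]]])

```text
clock: 26.2
eef_pos: [0.5761, 0.2621, 0.0512]
orientation: [[-0.999, 0.044, -0.026], [0.044, 0.999, -0.01], [0.025, -0.011, -1.0]]
ft_force: [-12.1, -8.7, 0.8]
width: 0.0121
```

Run:
```python
from mv import *
status();b=shot('side','s16.png');a=shot('top','t16.png');
x=cv2.resize(b['pixels'][150:220,210:310,::-1],None,fx=8,fy=8,interpolation=2);cv2.imwrite('pics/s16c.png',x)
x=cv2.resize(a['pixels'][120:200,150:250,::-1],None,fx=7,fy=7,interpolation=2);cv2.imwrite('pics/t16c.png',x)
```

```text
t 26.2 tcp [0.5761 0.2621 0.0512] deck [-31.2311   3.1501  19.7841] F [-12.0667  -8.6805   0.7765] Fdeck [-11.4036  -9.2639   2.3868] w 0.012112850722731034
```

View pics/s16c.png

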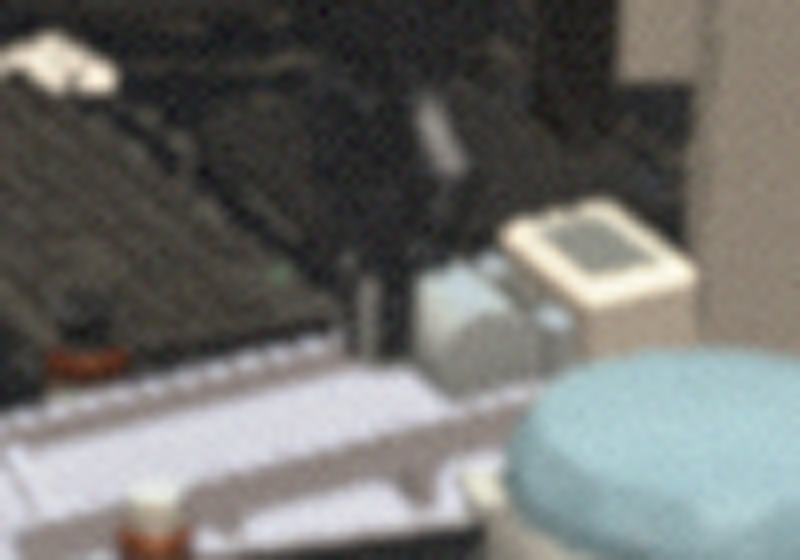

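View pics/t16c.png

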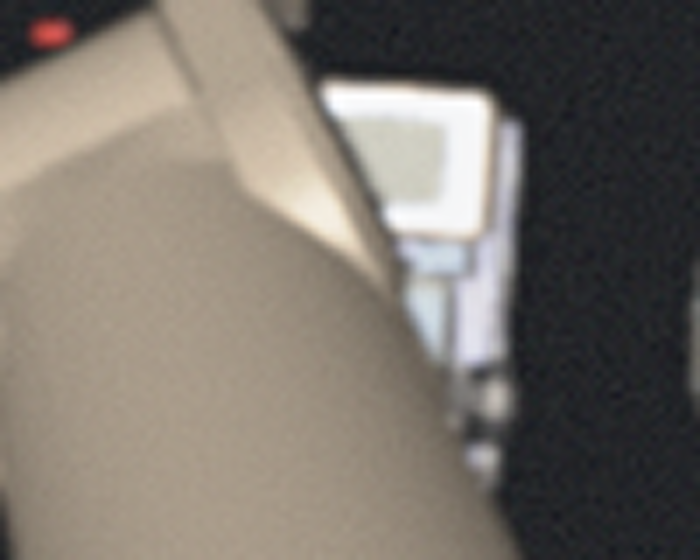

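>>> carry_out(moves=[[[-1.5,0,-0.3,0],[-2.5,0,-0.6,0],[-3.5,0,-0.9,0],[-4.5,0,-1.2,0],[-4.5,0,-1.2,0],[-4.5,0,-1.2,0]]])

```text
clock: 27.05
eef_pos: [0.5761, 0.2618, 0.0509]
orientation: [[-0.999, 0.042, -0.034], [0.043, 0.999, -0.012], [0.033, -0.014, -0.999]]
ft_force: [-12.6, -3.1, 0.3]
width: 0.012
```

Run:
```python
from mv import *
status();s=manip.sense();print(np.abs(s['dq']).max());b=shot('side','s17.png')
p=np.load('deck.npy')
x=cv2.resize(b['pixels'][160:210,240:300,::-1],None,fx=12,fy=12,interpolation=2);cv2.imwrite('pics/s17c.png',x)
```

```text
t 27.05 tcp [0.5761 0.2618 0.0509] deck [-31.2451   2.833   19.4774] F [-12.6453  -3.0594   0.3133] Fdeck [-12.3143  -3.6782   2.047 ] w 0.012027431564332952
0.001444749587461943
```

View pics/s17c.png

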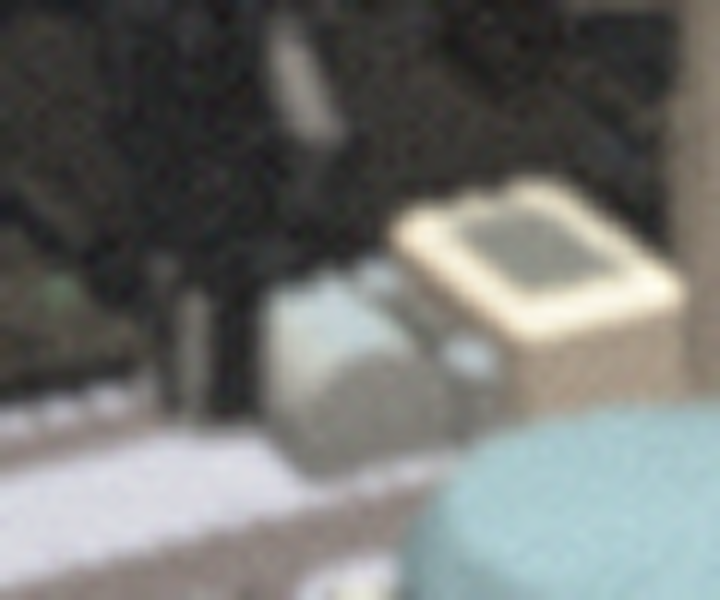

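>>> carry_out(moves=[[[-3.5,0,-0.5,0],[-5,0,-0.8,0],[-6,0,-1.1,0],[-6.5,0,-1.3,0],[-6.5,0,-1.3,0],[-6.5,0,-1.3,0],[-6.5,0,-1.3,0]]])

```text
clock: 27.98
eef_pos: [0.5761, 0.2618, 0.0509]
orientation: [[-0.998, 0.04, -0.046], [0.041, 0.999, -0.015], [0.046, -0.017, -0.999]]
ft_force: [-18.0, -2.6, 7.9]
width: 0.0119
```

Run:
```python
from mv import *
status();s=manip.sense();print(np.abs(s['dq']).max());b=shot('side','s18.png')
d=cv2.absdiff(b['pixels'],cv2.cvtColor(cv2.imread('pics/s17.png'),cv2.COLOR_BGR2RGB));print(d[160:210,240:300].mean(),d[300:,:].mean())
x=cv2.resize(b['pixels'][150:270,150:310,::-1],None,fx=5,fy=5,interpolation=2);cv2.imwrite('pics/s18c.png',x)
for n in('vial','oil_bottle'):print(n,[r['centre'] for r in finder.find_in(n,b)[:1]])
status()
```

```text
t 27.975 tcp [0.5761 0.2618 0.0509] deck [-31.264    2.7987  19.4026] F [-18.04    -2.6061   7.9044] Fdeck [-16.6156  -3.491   10.3173] w 0.011871272602253251
0.00152874141048285
3.425333333333333 3.1893446180555554
vial []
oil_bottle [[219.5, 194.6]]
t 28.125 tcp [0.5761 0.2618 0.0509] deck [-31.246    2.7996  19.4225] F [-18.0455  -1.5746   7.9351] Fdeck [-16.6671  -2.461   10.3555] w 0.012118882851665526
```

View pics/s18c.png

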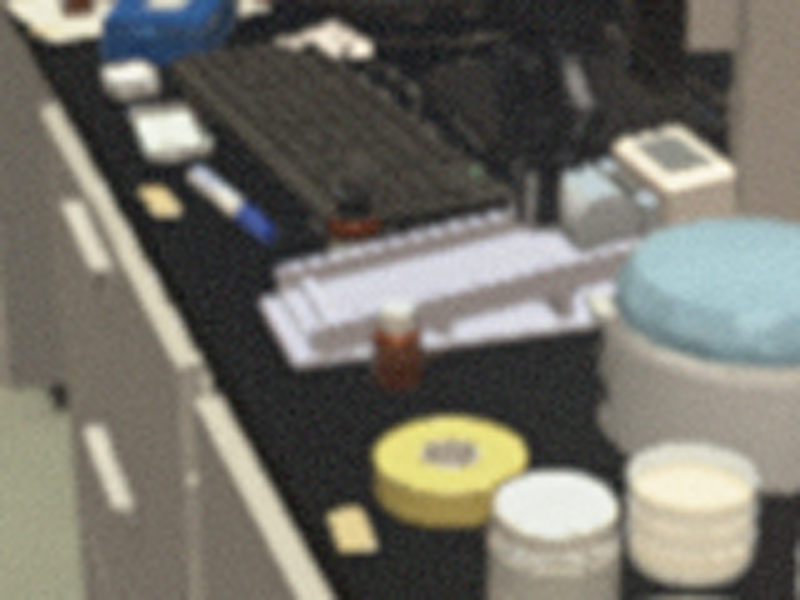

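>>> carry_out(moves=[[[-3,0,-0.8,0],[-4,0,-1.5,0],[-5,0,-2,0],[-5,0,-2.2,0],[-5,0,-2.2,0],[-5,0,-2.2,0]]])

```text
clock: 28.88
eef_pos: [0.5759, 0.2617, 0.0511]
orientation: [[-0.998, 0.038, -0.056], [0.039, 0.999, -0.017], [0.055, -0.02, -0.998]]
ft_force: [-13.1, -0.7, -0.1]
width: 0.0124
```

Run:
```python
from mv import *
status();b=shot('side','s19.png');status()
x=cv2.resize(b['pixels'][160:210,240:300,::-1],None,fx=12,fy=12,interpolation=2);cv2.imwrite('pics/s19c.png',x)
```

```text
t 28.875 tcp [0.5759 0.2617 0.0511] deck [-31.3764   2.7475  19.6689] F [-13.1101  -0.6746  -0.1192] Fdeck [-12.9505  -1.3191   1.6997] w 0.01238135720988299
t 28.925 tcp [0.5759 0.2617 0.0511] deck [-31.382    2.7347  19.6951] F [-13.5178  -1.8677  -0.1234] Fdeck [-13.2961  -2.5309   1.7441] w 0.011681741925228337
```

View pics/s19c.png

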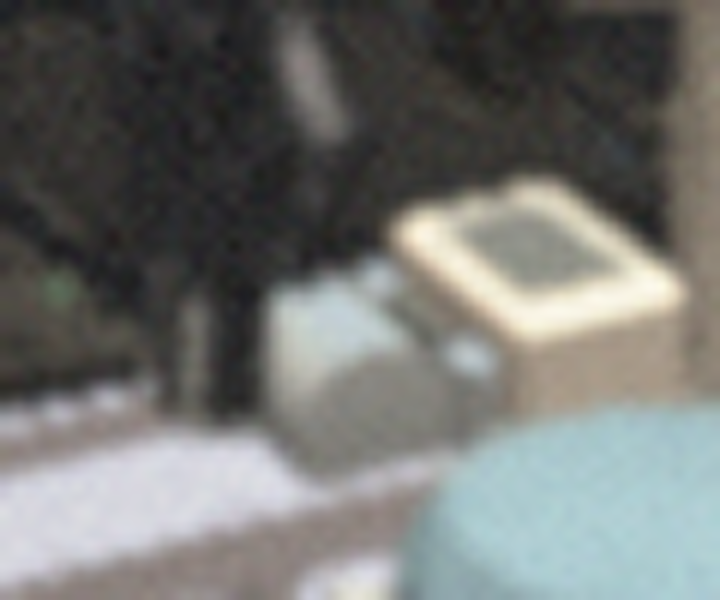

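Run:
```python
from mv import *
print(order.finish_job());status()
```

```text
the job is handed in; nothing more can be done
None
the job is handed in; nothing more can be done
```

I pushed the canister up the ramp to the stop posts, left it held there under about 13 N, and handed the job in at about 29 s. No verdict came back. I had no direct reading of the plate travel or the canister's pose, so both are inferred below.

**What happened on the way**
- **Jam at the foot:** the first two straight pushes, at up to about 20 N, did not move the canister. Friction held it at the finger and at the ramp.
- **How I got it up:** I switched to short strokes at about 16 mm/s. On each stroke the fingers went forward while rising and sliding sideways. They then slid back down and sideways with the canister resting on them. I never took the fingers off it on the ramp, and the strokes took only 1–2 N until the plate came in.

**Last checks**
- **Against the posts:** more push (12, then 18 N, then 13 N with almost no vertical force) moved the fingertip less than 0.2 mm. The sprung plate and friction alone could not resist 13 N, so the posts must be taking load.
- **Position:** measured from where the fingers first touched it, the canister's axis is about 0.5 mm from its place at the stop. My camera fit of the ramp gave about +1.8 mm instead; that fit was only good to a few millimetres, so I trusted the touch-based figure.
- **Plate and lift:** the side picture shows the canister touching the posts and lying on the ramp.
- **Bystanders:** the vial, bottle, tape roll, jar and marker looked unmoved in the side picture, but I did not measure them. The beaker was out of that crop, but the arm never went near it. The network did not find the vial in its last check, though the vial is plainly visible.
- **Tool tilt:** the tool leaned about 3 degrees under the push, and that tilt is still there in the final hold.

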